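# Tip the grinding balls out of the tilting jar

## Task

Slide the aluminium pan by its handle under the pouring side of the tilting stand, centred on the jar and close up against the stand's foot. Then swing the red-handled lever over steadily until the jar has emptied all four steel balls into the pan, and swing it back until the jar stands fully upright again. The pan must stay flat on the bench with all four balls in it; leave the flask, the dropper bottle and the eraser where they are.

Things in the scene. Friction and masses are not known exactly. Their poses are not given: they have to be found in the camera images.
- stand: Grey tilting stand, fixed. Origin: on the bench below the pivot, midway between its two upright cheeks. The pivot axis runs along the stand's x, 140 mm up; the jar pours towards the stand's +y. Foot plate 10 mm thick, x -64 to 64, y -80 to +20 mm; cheeks' outer faces at x = -50 and +50 mm, y -20 to +20, up to z = 160 mm. At yaw 0 its axes are the world's.
- pan_spot (a point): Point on the bench where the middle of the pan should come: 87 mm along +y from the stand's origin (the pan's near wall then stands 5 mm from the foot plate). Axes as the stand's.
- cradle (a joint): Tilt of the jar (rad): 0 upright, as it starts (hard stop); 2.0 fully tipped (hard stop), its mouth then looking 25 deg below the horizontal, to the stand's +y. The balls roll out mostly between 1.6 and 1.8; tip fully to be sure. Hinge friction 0.16 N m: it stays at any tilt it is left at, and takes about 2 to 3 N at the handle to move.
- lever_grip (a point): Middle of the red lever handle: a round bar 12 mm thick, 54 mm long, parallel to the pivot, with an 18 mm knob at its outer (-x) end; the 9 mm lever arm is at x = -59 mm. In the stand's frame, mm: x = -85, y = -90 cos(0.576 + tilt), z = 140 + 90 sin(0.576 + tilt); so y = -75, z = 189 with the jar upright, over the top (z up to 230), to y = +75, z = 189. Axes turn with the jar.
- jar_lip (a point): Middle of the pouring edge of the steel jar (flared, 55 mm across at the bottom, 93 mm at the rim, walls 4 mm, 90 mm tall, closed below, open above, fixed in the cradle). Upright, its bottom is 30 mm below the pivot and its rim 60 mm above. Axes turn with the jar.
- pan: Loose open aluminium pan, 110 mm in its x, 124 mm in its y, 40 mm high, walls and floor 4 mm, 0.15 to 0.31 kg. Origin at the centre of its underside. Its handle points along its +y. It starts on the bench to the left of the stand.
- pan_handle (a point): Where to grip the pan's black stub handle: a bar along the pan's y, 12 mm wide in the pan's x, 10 mm thick, running from 62 to 134 mm from the pan's centre; this point is 100 mm from the pan's centre and 30 mm above the bench. Axes as the pan's.
- ball_0_center (a point): Centre of a dark steel grinding ball, 18 mm across, 24 g; starts in the bottom of the jar.
- ball_1_center (a point): Centre of a dark steel grinding ball, 18 mm across, 24 g; starts in the bottom of the jar.
- ball_2_center (a point): Centre of a dark steel grinding ball, 18 mm across, 24 g; starts in the bottom of the jar.
- ball_3_center (a point): Centre of a dark steel grinding ball, 18 mm across, 24 g; starts in the bottom of the jar.
- flask: Conical glass flask with blue content, 61 mm wide, 99 mm tall, standing loose behind the work; leave alone. Origin at the centre of its underside.
- dropper: Amber dropper bottle, 39 mm wide, 120 mm tall, standing loose behind the work; leave alone. Origin at the centre of its underside.
- eraser: Blue and white eraser, 21 x 47 x 12 mm, lying loose near the bench's front edge; leave alone. Origin at the centre of its underside.

How it is judged:
On the way, in this order (a step that is already met when the one before it is completed fails the run):
1. the pan stands flat under the pouring side, its centre within 40 mm of the pan spot, while the jar is still upright (horizontal distance between pan and pan_spot below 0.04 m and value of joint cradle below 0.15 rad and linear speed of pan below 0.03 m/s and height (world z) of pan below 0.006 m and angle between pan's own z axis and vertical below 0.08 rad), for 0.2 s.
2. the jar is tipped (beyond 1.2 rad) and all four balls lie in the pan (value of joint cradle above 1.2 rad and x of ball_0_center in the frame of pan between -0.052 and 0.052 m and y of ball_0_center in the frame of pan between -0.059 and 0.059 m and z of ball_0_center in the frame of pan between 0 and 0.036 m and x of ball_1_center in the frame of pan between -0.052 and 0.052 m and y of ball_1_center in the frame of pan between -0.059 and 0.059 m and z of ball_1_center in the frame of pan between 0 and 0.036 m and x of ball_2_center in the frame of pan between -0.052 and 0.052 m and y of ball_2_center in the frame of pan between -0.059 and 0.059 m and z of ball_2_center in the frame of pan between 0 and 0.036 m and x of ball_3_center in the frame of pan between -0.052 and 0.052 m and y of ball_3_center in the frame of pan between -0.059 and 0.059 m and z of ball_3_center in the frame of pan between 0 and 0.036 m), for 0.2 s.
At the end, for the whole second after the job is handed in: The jar is back upright (tilt under 0.08 rad), all four balls lie inside the pan, and the pan stands still and flat on the bench (raised under 6 mm, tilted under 0.08 rad) (value of joint cradle below 0.08 rad and linear speed of pan below 0.01 m/s and height (world z) of pan below 0.006 m and angle between pan's own z axis and vertical below 0.08 rad and x of ball_0_center in the frame of pan between -0.052 and 0.052 m and y of ball_0_center in the frame of pan between -0.059 and 0.059 m and z of ball_0_center in the frame of pan between 0 and 0.036 m and x of ball_1_center in the frame of pan between -0.052 and 0.052 m and y of ball_1_center in the frame of pan between -0.059 and 0.059 m and z of ball_1_center in the frame of pan between 0 and 0.036 m and x of ball_2_center in the frame of pan between -0.052 and 0.052 m and y of ball_2_center in the frame of pan between -0.059 and 0.059 m and z of ball_2_center in the frame of pan between 0 and 0.036 m and x of ball_3_center in the frame of pan between -0.052 and 0.052 m and y of ball_3_center in the frame of pan between -0.059 and 0.059 m and z of ball_3_center in the frame of pan between 0 and 0.036 m); the robot touches nothing.
It fails at once if the flask is pushed more than 30 mm from where it stood (distance of flask from where it was at the start of the episode above 0.03 m).
It fails at once if the dropper is pushed more than 30 mm from where it stood (distance of dropper from where it was at the start of the episode above 0.03 m).
It fails at once if the eraser is pushed more than 30 mm from where it stood (distance of eraser from where it was at the start of the episode above 0.03 m).
It also fails if it takes over 59 s, if anything falls off the work surface, if the arm or the gripper's body presses on something with over 40 N, if the wrist force passes 120 N, or if a joint passes its speed limit or range.

## Robot

A 6-joint arm with a two-finger parallel gripper is mounted at the origin on a cart in front of the work surface, level with it; the furniture and walls round the work are solid. World frame = base frame: x ahead of the robot, y to its left, z up, the work surface at z = 0. Lengths are in m, angles in rad, forces in N, time in s.
With the tool pointing down it reaches from about 0.225 to 0.875 m from the base axis. Payload 3.4 kg.
Tool frame: the origin (TCP) lies midway between the tips of the shut fingers; the grasp point (between the pads) lies 19 mm behind it (manip.tcp_to_grasp is the distance from the TCP to the grasp point, in m); x points along the fingers, y is the direction in which the jaws open and shut, and the axes are right-handed (so a half turn about x gives the same grasp; the last joint's range is limited). The gripper opens to 85 mm and grips with 20 to 120 N. Pads are 22 mm wide; open, the fingers measure 114 mm over their backs; the gripper's body (76 mm by 85 mm) begins 54 mm behind the grasp point. The pads swing forward as they close: fully open they stand 13 mm farther back than shut.
Start: joints at [1.099, 0.276, 1.505, -0, 1.361, -0.121], TCP at [0.198, 0.54, 0.231] pointing down, gripper open.
Joint ranges: [-2.89, 2.89], [-0.75, 2.08], [0.22, 2.7], [-1.18, 4.32], [0.11, 2.71], [-2.7, 2.7]. Speed limits (rad/s): [2.57, 2.57, 3.14, 3.14, 3.14, 3.14].

## Interface

Orientations are given as a unit quaternion [w, x, y, z].
In Python, from rig import readout, eyes, job, manip gives the robot as it stands. The module is installed in compiled form; this text tells all that it offers.
- The arm moves only by the tool carry_out, never from a script. Its argument "deltas" is one flat list of numbers, 7 for each row, row after row: the shift along the tool's x, y, z scaled (see below), then the turn, a rotation vector about the tool's x, y, z scaled (see below), then the opening, from -1 (shut) to 1 (fully open). In form: [dx, dy, dz, ax, ay, az, grip, dx, dy, dz, ax, ay, az, grip, ...]. A call has 1 to 10 rows; each row shifts and turns the commanded pose from where the row before left it, along the tool's axes as they then stand; what a row does not reach is not made up. The controller multiplies each number of a shift by 60 mm and each number of a turn by 4 degrees. A row lasts 1/8 s, in which the tool goes at most 62.5 mm and 10.7 degrees, less where a joint would pass 70% of its speed; a pose out of reach is approached as far as the arm can. A call with a number of a shift or a turn outside -1 to 1 is refused whole. A call with a gripper value outside its range is refused whole. The fingers move at their own pace and stop on an object; "newtons" is the grip in N (left out, the last holds). Time passes only in rows, so rows that do not move let the fingers close. It gives the time, the measured TCP pose, the force and the opening at its end, in the units of the state.
- readout.get_state(): the state, without advancing time (a new reading comes with each control period).
- eyes.get_image(name): name is "scene" or "top"; returns a dict with "color" (480x640x3 uint8, red, green, blue), "z_map" (480x640 float32, m along the optical axis (not along the pixel's ray), 0 where there is no reading), "mtx" (3x3 intrinsics, pixels), "origin" and "orientation" of the camera in the world. Camera axes: x right, y down, z forward; pixel columns grow to the right and rows downward; lengths in m; the calibration is good to about 2 mm. A picture is of the moment at which its call begins.
- job.sign_off(): hands the job in, once; it reports no verdict.
The state is a dict: "clock": time; "qpos": joint angles; "qd": joint speeds; "effort": joint torques, N m; "position": TCP position; "ee_rot": TCP orientation; "contact_force": force on the tool from outside, world axes, zero at the start; "moment": the same for the moment, N m; "width": finger opening in m.
Only numpy, scipy, OpenCV 4.12 (cv2) and the standard library are available. Lean on these libraries where they do the work, as an engineer would, in place of code of your own. Each camera call takes 0.05 s, during which the arm holds its last target.

## Working session

There is one attempt and no reset: what is moved stays moved. The work goes in short steps, Python scripts to look and compute and a tool call to move; the robot and the scene stay as the last step left them, time stands still between calls to the robot, and variables do not carry over. Pictures are saved under pics/ and viewed, and the job is handed in when it is done.

Besides the shell and the picture viewer there is one more tool, called after ">>>" as name(argument=value, ...), one argument or row to a line, values as JSON. carry_out: Moves the arm, as the interface text tells. Its arguments: {"type":"object","properties":{"deltas":{"type":"array"},"newtons":{"type":"number"}},"required":["deltas"]}

```bash
mkdir -p pics; ls
cat > h.py <<'E'
import numpy as np, cv2
from rig import readout, eyes, job, manip
from scipy.spatial.transform import Rotation as R
def rot(q): return R.from_quat([q[1],q[2],q[3],q[0]])
def cam(n,save=None):
    d=eyes.get_image(n)
    if save: cv2.imwrite('pics/'+save,cv2.cvtColor(d['color'],cv2.COLOR_RGB2BGR))
    return d
def ray(d,u,v):
    K=d['mtx'];q=np.asarray(d['orientation'],float)
    M=rot(q).as_matrix() if q.size==4 else q
    return np.asarray(d['origin']),M@np.array([(u-K[0][2])/K[0][0],(v-K[1][2])/K[1][1],1])
def onz(d,u,v,z):
    o,r=ray(d,u,v); return o+r*(z-o[2])/r[2]
def pts(d):
    K=d['mtx'];M=rot(d['orientation']).as_matrix()
    v,u=np.mgrid[:480,:640];Z=d['z_map']
    c=np.stack([(u-K[0][2])/K[0][0]*Z,(v-K[1][2])/K[1][1]*Z,Z],-1)
    return c@M.T+np.asarray(d['origin'])
def proj(d,p):
    c=rot(d['orientation']).as_matrix().T@(np.asarray(p)-np.asarray(d['origin']))
    K=np.asarray(d['mtx']); x=K@(c/c[2]); return x[:2]
E
python3 - <<'E'
from h import *
s=cam('scene','s0.png');t=cam('top','t0.png')
print(s['origin'],s['orientation'],t['origin'],t['orientation'],t['mtx'],s['mtx'])
print(readout.get_state())
np.savez('f0.npz',sc=s['color'],sp=pts(s),tc=t['color'],tp=pts(t))
E
```

```text
pics
[-0.2691024  -0.43800925  0.67877315] [-0.45839637  0.76088742 -0.39899357  0.22743621] [0.36866405 0.14383782 1.08619761] [ 0.07003621 -0.69951436  0.70790002 -0.06820668] [[517.55021233   0.         316.90927329]
 [  0.         517.55021233 236.78627418]
 [  0.           0.           1.        ]] [[614.08960455   0.         323.84632235]
 [  0.         614.08960455 242.65828713]
 [  0.           0.           1.        ]]
{'clock': 0.1, 'qpos': array([ 1.09900954e+00,  2.76508603e-01,  1.50600329e+00,  2.16265988e-05,
        1.36076440e+00, -1.20973020e-01]), 'qd': array([-0.000406  ,  0.00053662, -0.00414892, -0.0003684 , -0.00116172,
        0.00094374]), 'effort': array([ 7.17758194e-04, -4.17699623e+01, -2.46405476e+01, -3.45620492e-04,
        5.81613538e-03,  1.91862995e-06]), 'position': array([0.19736316, 0.53954235, 0.23054075]), 'ee_rot': array([ 0.69607514,  0.12283076,  0.69643714, -0.123965  ]), 'contact_force': array([-0.74647904,  0.67883149,  0.31868803]), 'moment': array([-0.00114534, -0.02783764, -0.03111547]), 'width': 0.08550927332382854}
```

View pics/s0.png

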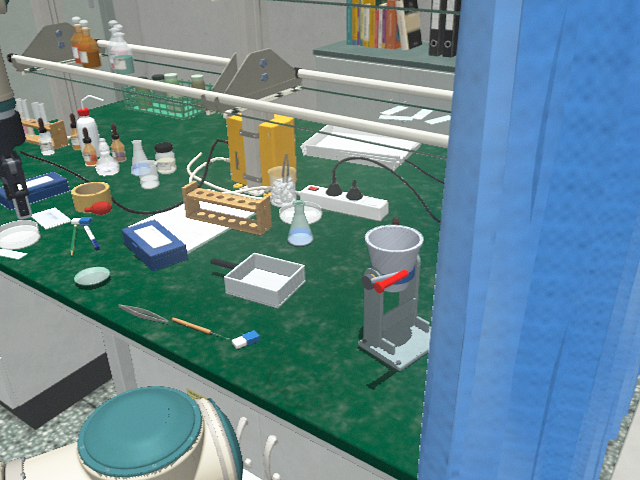

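View pics/t0.png

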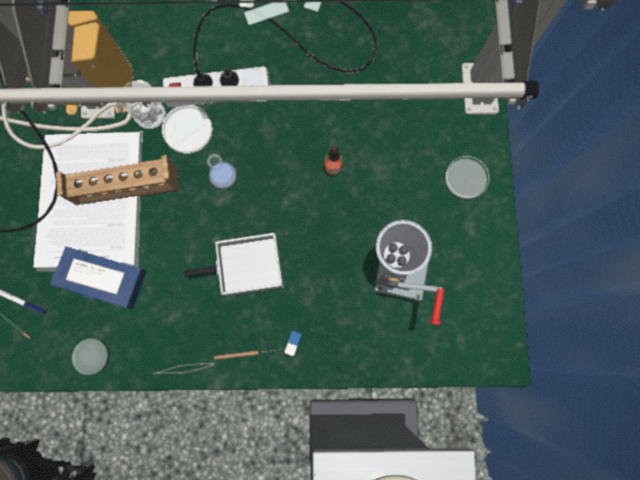

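The top view shows the pan centred near (250,264) with its handle pointing left (world +y). The stand's jar is at (403,247), the red lever is at (437,307), the eraser at (292,343), the flask at (222,175) and the dropper at (333,160).

Run:
```python
from h import *
f=np.load('f0.npz')
for n in 'st':
    c=f[n+'c'].astype(int);P=f[n+'p']
    hsv=cv2.cvtColor(f[n+'c'],cv2.COLOR_RGB2HSV)
    r=(c[...,0]>150)&(c[...,1]<70)&(c[...,2]<70)&(P[...,2]>.1)&(P[...,2]<.3)&(P[...,0]<.8)
    p=P[r];print(n,'red',len(p),p.mean(0),np.median(p,0),p.min(0),p.max(0))
    q=p[:,:2]-p[:,:2].mean(0);print(' dir',np.linalg.svd(q,full_matrices=False)[2][0])
P=f['tp'];c=f['tc'].astype(int)
def box(m,name):
    p=P[m][:,:2].astype(np.float32); print(name,len(p),P[m].mean(0),cv2.minAreaRect(p))
roi=np.zeros((480,640),bool);roi[215:310,205:300]=1
box(roi&(P[...,2]>.03)&(P[...,2]<.05),'pan rim')
box(roi&(P[...,2]>.006)&(P[...,2]<.05),'pan all')
roi=np.zeros((480,640),bool);roi[255:290,175:216]=1
box(roi&(P[...,2]>.018)&(P[...,2]<.05),'handle')
roi=np.zeros((480,640),bool);roi[200:320,350:460]=1
z=P[...,2]
m=roi&(z>.19)&(z<.206)&(c.min(-1)>0); p=P[m]; print('rim',len(p))
mm=(m).astype(np.uint8)
ct=max(cv2.findContours(mm,0,1)[0],key=cv2.contourArea);e=P[ct[:,0,1],ct[:,0,0]][:,:2].astype(np.float32);print(cv2.fitEllipse(e),cv2.minEnclosingCircle(e))
box(roi&(z>.006)&(z<.014),'foot')
P=f['sp'];z=P[...,2]
roi=np.zeros((480,640),bool);roi[220:380,340:440]=1
box(roi&(z>.006)&(z<.014),'foot s')
```

```text
s red 255 [ 0.41776132 -0.05673892  0.19216473] [ 0.41569105 -0.0620428   0.19260265] [ 0.38897663 -0.07249006  0.15370381] [0.79903016 1.25704875 0.19841308]
 dir [0.2818303  0.95946427]
t red 147 [ 0.41817012 -0.05808712  0.19392628] [ 0.41722253 -0.05789078  0.19392072] [ 0.39213796 -0.06952116  0.18868913] [ 0.44985714 -0.0477218   0.19879781]
 dir [-0.97735146  0.2116226 ]
pan rim 638 [0.52261505 0.30010675 0.03785876] ((0.5222969651222229, 0.30104631185531616), (0.1106562539935112, 0.1512032449245453), 7.912574291229248)
pan all 1296 [0.52495189 0.2970884  0.02500206] ((0.5228281021118164, 0.28649020195007324), (0.1571011245250702, 0.1597360223531723), 37.94784927368164)
handle 194 [0.50979993 0.38625737 0.03399932] ((0.5104179978370667, 0.386415958404541), (0.012522884644567966, 0.0653674453496933), 7.797353267669678)
rim 953
((0.52537602186203, -0.004238424822688103), (0.09414473176002502, 0.09512216597795486), 56.75337600708008) ((0.5253028869628906, -0.004467170685529709), 0.04865144193172455)
foot 728 [ 0.48173783 -0.03407301  0.00968768] ((0.5264176726341248, -0.05076323449611664), (0.21547812223434448, 0.18620216846466064), 75.63151550292969)
foot s 1811 [ 0.50484669 -0.03878094  0.01007959] ((0.7168375253677368, 0.012830890715122223), (0.5666210055351257, 0.11900830268859863), 10.620862007141113)
```

Run:
```python
from h import *
f=np.load('f0.npz')
P=f['tp'];c=f['tc'].astype(int);z=P[...,2]
roi=np.zeros((480,640),bool);roi[215:310,170:300]=1
g=np.deg2rad(7.85);ax=np.array([np.cos(g),np.sin(g)]);ay=np.array([-np.sin(g),np.cos(g)])
m=roi&(z>.03)&(z<.05);p=P[m][:,:2]
lx=p@ax;ly=p@ay
hd=c[m].max(-1)<90
print('handle y',np.percentile(ly[hd],[2,50,98]),'x',np.median(lx[hd]))
print('x ext',np.percentile(lx,[1,99]),'y',np.percentile(ly,[1,99]))
b=~hd; print('rim x',np.percentile(lx[b],[1,99]),'y',np.percentile(ly[b],[1,99]))
rx=cv2.minAreaRect(p[b].astype(np.float32));print(rx)
# stand yaw: foot
for n,(r0,r1,c0,c1) in {'t':(200,320,350,460),'s':(220,380,340,428)}.items():
    P=f[n+'p'];z=P[...,2];cc=f[n+'c'].astype(int)
    roi=np.zeros((480,640),bool);roi[r0:r1,c0:c1]=1
    m=(roi&(z>.007)&(z<.013)&(abs(cc[...,0]-cc[...,1])<25)&(cc[...,1]>90)).astype(np.uint8)
    k,l,st,_=cv2.connectedComponentsWithStats(m);i=1+np.argmax(st[1:,4]);p=P[l==i][:,:2].astype(np.float32)
    print(n,len(p),cv2.minAreaRect(p))
    m=roi&(z>.15)&(z<.163); print(m.sum(), P[m][:,:2].mean(0) if m.any() else '')
    r=(cc[...,0]>120)&(cc[...,1]<70)&(cc[...,2]<70)&roi&(z>.15)&(z<.3)
    p=P[r];print('red',p.mean(0),cv2.minAreaRect(p[:,:2].astype(np.float32)))
print(rot(readout.get_state()['ee_rot']).as_matrix())
```

```text
handle y [0.28157598 0.3129239  0.34466252] x 0.5578479684217501
x ext [0.50348999 0.61306137] y [0.15152343 0.34225731]
rim x [0.50346969 0.61321542] y [0.15147318 0.27802607]
((0.5238077044487, 0.2901763916015625), (0.1106562539935112, 0.12925444543361664), 7.912574291229248)
t 245 ((0.4605674743652344, -0.030827730894088745), (0.0809330865740776, 0.020924419164657593), 86.50467681884766)
398 [ 0.50505073 -0.00700717]
red [ 0.42370599 -0.05861413  0.19324656] ((0.4250420033931732, -0.06002288684248924), (0.011538105085492134, 0.05192036181688309), 78.04756927490234)
s 1451 ((0.5079238414764404, -0.03431489318609238), (0.09830175340175629, 0.11325963586568832), 77.19855499267578)
408 [ 0.49343251 -0.00685283]
red [ 0.4148635  -0.06132492  0.19181694] ((0.42019662261009216, -0.06302592903375626), (0.015469545498490334, 0.06418296694755554), 72.28352355957031)
[[-7.84019249e-04  3.43665717e-01  9.39091721e-01]
 [-1.49010275e-03  9.39090565e-01 -3.43666538e-01]
 [-9.99998582e-01 -1.66878433e-03 -2.24167851e-04]]
```

Run:
```python
import cv2
a=cv2.imread('pics/t0.png')[210:340,350:460];cv2.imwrite('pics/z1.png',cv2.resize(a,None,fx=5,fy=4.6,interpolation=2))
```

```text
(no output)
```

View pics/z1.png

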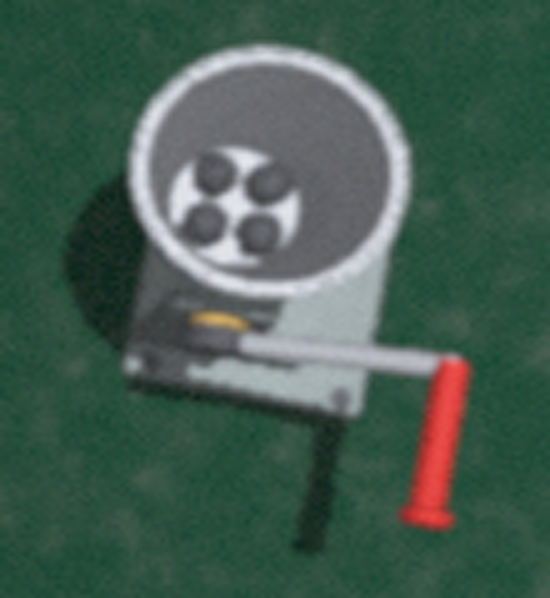

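Stand yaw comes out at about -12.3° with its origin at (0.525, -0.0045). The pan centre is at (0.524, 0.287) with yaw +7.9°, and its grip point is at (0.510, 0.386). First I'll turn the jaws.

>>> carry_out(
  deltas=[0,0,0,1,0,0,1,0,0,0,1,0,0,1,0,0,0,1,0,0,1,0,0,0,1,0,0,1,0,0,0,1,0,0,1,0,0,0,1,0,0,1,0,0,0,1,0,0,1,0,0,0,1,0,0,1,0,0,0,1,0,0,1,0,0,0,1,0,0,1],
)

```text
clock: 1.35
position: [0.1975, 0.5397, 0.2308]
ee_rot: [0.612, 0.354, 0.612, -0.355]
contact_force: [0.2, -0.4, 0.3]
width: 0.0853
```

```bash
cat > go.py <<'E'
from h import *
import sys
def plan(x,y,z,yawy):
    """target TCP pos, jaw(tool y) heading deg; prints tool-frame shift in units of 60mm, and turn units"""
    s=readout.get_state();M=rot(s['ee_rot']).as_matrix()
    d=np.array([x,y,z])-s['position']
    h=np.degrees(np.arctan2(M[1,1],M[0,1]));t=(h-yawy+180)%360-180
    Mt=np.array([[0,np.cos(np.radians(yawy)),np.sin(np.radians(yawy))],[0,np.sin(np.radians(yawy)),-np.cos(np.radians(yawy))],[-1,0,0]])
    rv=R.from_matrix(M.T@Mt).as_rotvec()
    print('clk',round(s['clock'],2),'pos',s['position'].round(4),'jaw',h.round(2),'w',round(s['width'],4),'F',s['contact_force'].round(1),'q',s['qpos'].round(2))
    print('shift units (now axes)',(M.T@d/.06).round(3),' (target axes)',(Mt.T@d/.06).round(3),' turn units',(np.degrees(rv)/4).round(2))
if __name__=='__main__': plan(*map(float,sys.argv[1:5]))
E
python3 go.py .5102 .3858 .13 7.85
```

```text
clk 1.35 pos [0.1975 0.5397 0.2308] jaw 29.77 w 0.0853 F [ 0.2 -0.4  0.3] q [ 1.1   0.28  1.51 -0.    1.36  0.58]
shift units (now axes) [1.68  3.252 4.814]  (target axes) [1.68  4.813 3.253]  turn units [5.48 0.01 0.01]
```

>>> carry_out(
  deltas=[0,0,0,1,0,0,1,0,0,0,1,0,0,1,0,0,0,1,0,0,1,0,0,0,1,0,0,1,0,0,0,1,0,0,1,0,0,0,0.48,0,0,1],
)

```text
clock: 2.1
position: [0.1975, 0.5398, 0.2309]
ee_rot: [0.533, 0.464, 0.533, -0.465]
contact_force: [0.3, 0.5, -0.2]
width: 0.0855
```

>>> carry_out(
  deltas=[0.1,0.53,0.36,0,0,0,1,0.2,0.53,0.36,0,0,0,1,0.2,0.53,0.36,0,0,0,1,0.2,0.53,0.36,0,0,0,1,0.2,0.53,0.36,0,0,0,1,0.2,0.53,0.36,0,0,0,1,0.2,0.53,0.36,0,0,0,1,0.2,0.53,0.36,0,0,0,1,0.2,0.53,0.36,0,0,0,1,0,0,0,0,0,0,1],
)

```text
clock: 3.35
position: [0.5099, 0.3855, 0.1277]
ee_rot: [0.533, 0.464, 0.533, -0.465]
contact_force: [0.1, -0.3, 0.3]
width: 0.0855
```

```bash
python3 go.py .5102 .3858 .012 7.85
python3 - <<'E'
from h import *
t=cam('top','t1.png');s=cam('scene','s1.png')
E
```

```text
clk 3.35 pos [0.5099 0.3855 0.1277] jaw 7.81 w 0.0855 F [ 0.1 -0.3  0.3] q [ 0.54  0.44  1.52 -0.    1.19  0.4 ]
shift units (now axes) [ 1.928  0.008 -0.008]  (target axes) [ 1.928  0.005 -0.005]  turn units [-0.01  0.02  0.02]
```

View pics/s1.png

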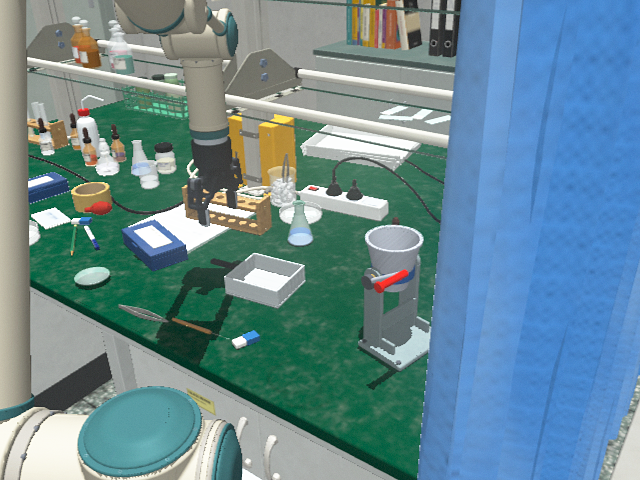

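The gripper is above the handle. Descending and gripping.

>>> carry_out(
  deltas=[0.4,0,0,0,0,0,1,0.5,0,0,0,0,0,1,0.5,0,0,0,0,0,1,0.4,0,0,0,0,0,1,0.1,0,0,0,0,0,1,0,0,0,0,0,0,1],
)

```text
clock: 4.2
position: [0.5076, 0.3879, 0.0158]
ee_rot: [0.534, 0.464, 0.534, -0.464]
contact_force: [0.2, 0.7, 0.1]
width: 0.0854
```

>>> carry_out(
  deltas=[0,0,0,0,0,0,-0.3,0,0,0,0,0,0,-0.6,0,0,0,0,0,0,-1,0,0,0,0,0,0,-1,0,0,0,0,0,0,-1,0,0,0,0,0,0,-1,0,0,0,0,0,0,-1,0,0,0,0,0,0,-1],
  newtons=30,
)

```text
clock: 5.2
position: [0.5083, 0.3874, 0.0156]
ee_rot: [0.534, 0.464, 0.534, -0.464]
contact_force: [0.3, -0.5, 4.2]
width: 0.0109
```

```bash
python3 go.py .5651 .1782 .013 -12.3
python3 - <<'E'
from h import *
t=cam('top','t2.png');s=cam('scene','s2.png')
cv2.imwrite('pics/t2c.png',cv2.resize(cv2.imread('pics/t2.png')[190:330,160:320],None,fx=4,fy=4))
P=pts(t);z=P[...,2];roi=np.zeros((480,640),bool);roi[225:310,213:300]=1
m=roi&(z>.03)&(z<.045);print(cv2.minAreaRect(P[m][:,:2].astype(np.float32)))
E
```

```text
clk 5.2 pos [0.5083 0.3874 0.0156] jaw 7.99 w 0.0109 F [ 0.3 -0.5  4.2] q [ 0.54  0.55  1.64 -0.    0.95  0.4 ]
shift units (now axes) [0.043 0.453 3.584]  (target axes) [0.044 1.667 3.204]  turn units [ 5.07 -0.01 -0.01]
((0.5232186317443848, 0.2928876578807831), (0.11053413897752762, 0.13473321497440338), 8.180923461914062)
```

View pics/t2c.png

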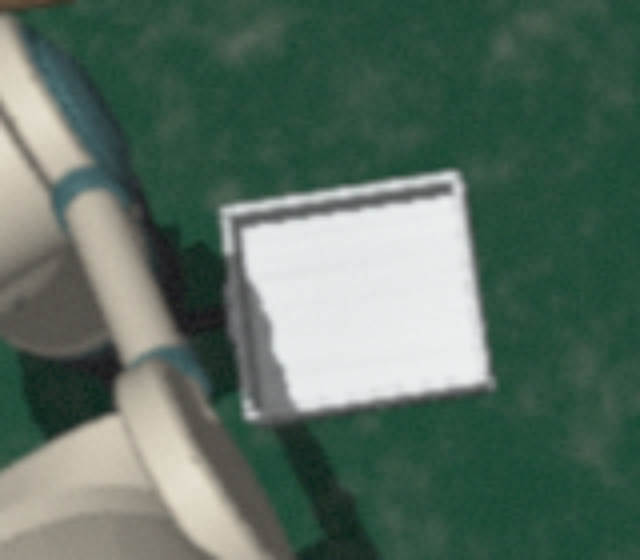

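Grip confirmed, width about 11 mm on the 12 mm bar. Next I'll rotate the pan by -20°, then slide it.

>>> carry_out(
  deltas=[0,0,0,0.3,0,0,-1,0,0,0,0.6,0,0,-1,0,0,0,0.6,0,0,-1,0,0,0,0.6,0,0,-1,0,0,0,0.6,0,0,-1,0,0,0,0.6,0,0,-1,0,0,0,0.6,0,0,-1,0,0,0,0.6,0,0,-1,0,0,0,0.4,0,0,-1,0,0,0,0.17,0,0,-1],
)

```text
clock: 6.55
position: [0.509, 0.3874, 0.0156]
ee_rot: [0.444, 0.551, 0.443, -0.55]
contact_force: [4.0, -0.4, 3.9]
width: 0.0111
```

```bash
python3 go.py .5655 .1802 .015 -12.3
```

```text
clk 6.55 pos [0.509  0.3874 0.0156] jaw -12.32 w 0.0111 F [ 4.  -0.4  3.9] q [ 0.54  0.55  1.64 -0.    0.95  0.76]
shift units (now axes) [0.011 1.657 3.172]  (target axes) [0.011 1.656 3.173]  turn units [-0.   -0.01 -0.02]
```

>>> carry_out(
  deltas=[0,0.1,0.1,0,0,0,-1,0,0.2,0.2,0,0,0,-1,0,0.2,0.25,0,0,0,-1,0,0.2,0.25,0,0,0,-1,0,0.2,0.25,0,0,0,-1,0,0.2,0.25,0,0,0,-1,0,0.2,0.25,0,0,0,-1,0,0.2,0.25,0,0,0,-1,0,0.1,0.2,0,0,0,-1,0,0.05,0.2,0,0,0,-1],
)

```text
clock: 7.8
position: [0.5765, 0.2385, 0.0157]
ee_rot: [0.442, 0.552, 0.444, -0.55]
contact_force: [-0.4, 4.9, 5.7]
width: 0.0114
```

```bash
python3 go.py .5655 .1802 .015 -12.3
cat > panm.py <<'E'
from h import *
import sys
t=cam('top',sys.argv[1]);P=pts(t);z=P[...,2];c=t['color'].astype(int)
cv2.imwrite('pics/c_'+sys.argv[1],cv2.resize(cv2.imread('pics/'+sys.argv[1])[180:330,240:470],None,fx=3.4,fy=3.4))
O=np.array([.5253,-.0045]);g=np.radians(-12.3);L=(P[...,:2]-O)@np.array([[np.cos(g),-np.sin(g)],[np.sin(g),np.cos(g)]])
m=(z>.033)&(z<.043)&(c.min(-1)>110)&(L[...,0]>-.12)&(L[...,0]<.12)&(L[...,1]>.01)&(L[...,1]<.3)
p=L[m];print(len(p),cv2.minAreaRect(p.astype(np.float32)));print('stand-frame x',np.percentile(p[:,0],[1,99]),'y',np.percentile(p[:,1],[1,99]))
E
python3 panm.py t3.png
```

```text
clk 7.8 pos [0.5765 0.2385 0.0157] jaw -12.42 w 0.0114 F [-0.4  4.9  5.7] q [0.28 0.53 1.68 0.   0.93 0.49]
shift units (now axes) [0.008 0.029 0.988]  (target axes) [0.011 0.027 0.988]  turn units [-0.03 -0.05  0.02]
267 ((-0.0006840452551841736, 0.1478388011455536), (0.12377246469259262, 0.11072029173374176), 89.80958557128906)
stand-frame x [-0.05587432  0.05417558] y [0.0860593  0.20867495]
```

View pics/c_t3.png

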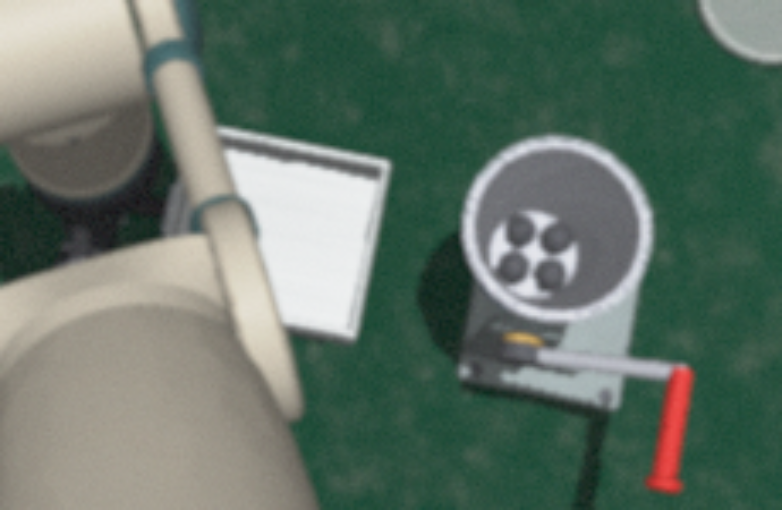

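The pan is aligned at stand-frame (−1, 148) mm, so about 60 mm remain towards the foot.

>>> carry_out(
  deltas=[0,0,0.15,0,0,0,-1,0,0,0.2,0,0,0,-1,0,0,0.2,0,0,0,-1,0,0,0.18,0,0,0,-1,0,0,0.12,0,0,0,-1,0,0,0.08,0,0,0,-1,0,0,0.05,0,0,0,-1,0,0,0,0,0,0,-1,0,0,0,0,0,0,-1],
)

```text
clock: 8.98
position: [0.5641, 0.1804, 0.0157]
ee_rot: [0.443, 0.551, 0.444, -0.55]
contact_force: [1.7, 3.2, 5.9]
width: 0.0112
```

```bash
python3 go.py .5655 .1802 .015 -12.3; python3 panm.py t4.png
```

```text
clk 8.97 pos [0.5641 0.1804 0.0157] jaw -12.35 w 0.0112 F [1.7 3.2 5.9] q [0.19 0.49 1.76 0.   0.89 0.41]
shift units (now axes) [ 0.011  0.024 -0.001]  (target axes) [ 0.011  0.024 -0.001]  turn units [-0.01 -0.03  0.  ]
193 ((-0.0003576315939426422, 0.08860868215560913), (0.11106882989406586, 0.12300185859203339), 0.4673173427581787)
stand-frame x [-0.05517545  0.0547163 ] y [0.02720362 0.15014079]
```

View pics/c_t4.png

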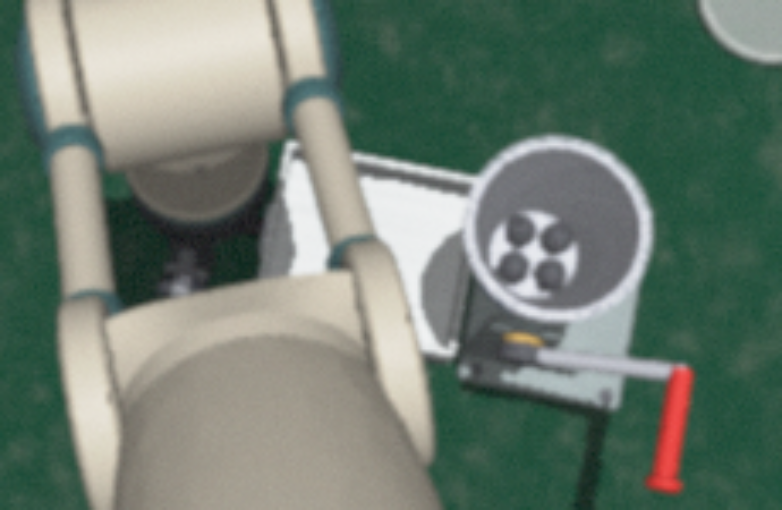

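The pan sits at stand-frame (0, 88.6) mm, square to the foot. Releasing, lifting, and turning the jaws towards the lever.

>>> carry_out(
  deltas=[0,0,0,0,0,0,-0.3,0,0,0,0,0,0,0.2,0,0,0,0,0,0,0.6,0,0,0,0,0,0,1,0,0,0,0,0,0,1,0,0,0,0,0,0,1],
)

```text
clock: 9.78
position: [0.5641, 0.1797, 0.0153]
ee_rot: [0.444, 0.551, 0.444, -0.551]
contact_force: [0.2, -0.1, -0.7]
width: 0.0855
```

>>> carry_out(
  deltas=[-0.2,0,0,0,0,0,1,-0.4,0,0,0,0,0,1,-0.5,0,0,0,0,0,1,-0.5,0,0,-1,0,0,1,-0.5,0,0,-1,0,0,1,-0.5,0,0,-1,0,0,1,-0.5,0,0,-1,0,0,1,-0.5,0,0,-1,0,0,1,-0.5,0,0,-1,0,0,1,-0.4,0,0,-1,0,0,1],
)

```text
clock: 11.02
position: [0.5641, 0.1797, 0.2878]
ee_rot: [0.565, 0.427, 0.564, -0.426]
contact_force: [0.3, 0.8, -0.0]
width: 0.0854
```

>>> carry_out(
  deltas=[0,0,0,-1,0,0,1,0,0,0,-1,0,0,1,0,0,0,-1,0,0,1,0,0,0,-1,0,0,1,0,0,0,-1,0,0,1,0,0,0,-1,0,0,1,0,0,0,-1,0,0,1,0,0,0,-1,0,0,1,0,0,0,-1,0,0,1,0,0,0,-1,0,0,1],
)

```text
clock: 12.28
position: [0.5638, 0.1797, 0.2863]
ee_rot: [0.676, 0.208, 0.676, -0.208]
contact_force: [-0.2, -0.7, 0.3]
width: 0.0853
```

```bash
python3 go.py .4262 -.0598 .29 77.7; python3 panm.py t5.png
```

```text
clk 12.28 pos [0.5638 0.1797 0.2863] jaw 55.83 w 0.0853 F [-0.2 -0.7  0.3] q [ 0.19  0.28  1.37  0.    1.49 -0.78]
shift units (now axes) [-0.065 -4.591  0.343]  (target axes) [-0.062 -4.388 -1.391]  turn units [-5.47  0.01 -0.01]
168 ((-0.00047108158469200134, 0.09268417954444885), (0.11721345782279968, 0.11091611534357071), 89.62307739257812)
stand-frame x [-0.05570863  0.05452455] y [0.03573472 0.14959086]
```

>>> carry_out(
  deltas=[0,0,0,-1,0,0,1,0,0,0,-1,0,0,1,0,0,0,-1,0,0,1,0,0,0,-1,0,0,1,0,0,0,-1,0,0,1,0,0,0,-0.47,0,0,1],
)

```text
clock: 13.08
position: [0.564, 0.1797, 0.286]
ee_rot: [0.703, 0.076, 0.703, -0.076]
contact_force: [0.8, 0.8, 0.3]
width: 0.0855
```

>>> carry_out(
  deltas=[0,-0.3,-0.09,0,0,0,1,0,-0.5,-0.16,0,0,0,1,0,-0.5,-0.16,0,0,0,1,0,-0.5,-0.16,0,0,0,1,0,-0.5,-0.16,0,0,0,1,0,-0.5,-0.16,0,0,0,1,0,-0.5,-0.16,0,0,0,1,0,-0.5,-0.16,0,0,0,1,0,-0.5,-0.16,0,0,0,1,0,-0.09,-0.03,0,0,0,1],
)

```text
clock: 14.32
position: [0.4237, -0.0609, 0.2856]
ee_rot: [0.703, 0.078, 0.703, -0.078]
contact_force: [-0.2, -0.1, -0.8]
width: 0.0855
```

```bash
python3 go.py .4262 -.0598 .170 77.7
python3 - <<'E'
from h import *
s=cam('scene','s6.png')
cv2.imwrite('pics/s6c.png',cv2.resize(cv2.imread('pics/s6.png')[100:400,250:470],None,fx=2,fy=2))
t=cam('top','t6.png')
E
```

```text
clk 14.32 pos [ 0.4237 -0.0609  0.2856] jaw 77.36 w 0.0855 F [-0.2 -0.1 -0.8] q [-0.31  0.02  1.68 -0.    1.44 -1.66]
shift units (now axes) [1.926 0.028 0.036]  (target axes) [1.926 0.027 0.036]  turn units [-0.08  0.    0.01]
```

View pics/s6c.png

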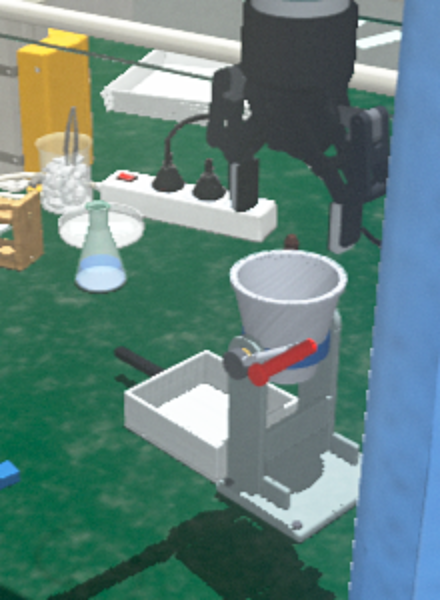

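View pics/t6.png

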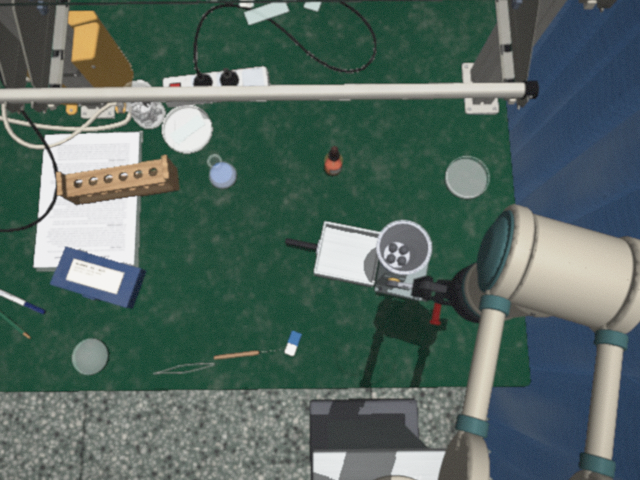

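The open jaws straddle the red handle. I'll half-close, descend, then grip lightly.

>>> carry_out(
  deltas=[0,0.02,0,0,0,0,0.1,0,0,0,0,0,0,0.1,0.2,0,0,0,0,0,0.1,0.35,0,0,0,0,0,0.1,0.4,0,0,0,0,0,0.1,0.4,0,0,0,0,0,0.1,0.35,0,0,0,0,0,0.1,0.23,0,0,0,0,0,0.1,0,0,0,0,0,0,0.1],
  newtons=25,
)

```text
clock: 15.55
position: [0.4249, -0.0579, 0.1683]
ee_rot: [0.702, 0.077, 0.704, -0.076]
contact_force: [-0.9, -0.2, 0.4]
width: 0.0472
```

```bash
python3 go.py .4262 -.0598 .170 77.7
python3 - <<'E'
from h import *
s=cam('scene','s7.png')
cv2.imwrite('pics/s7c.png',cv2.resize(cv2.imread('pics/s7.png')[100:400,250:470],None,fx=2,fy=2))
E
```

```text
clk 15.55 pos [ 0.4249 -0.0579  0.1683] jaw 77.6 w 0.0472 F [-0.9 -0.2  0.4] q [-0.3   0.11  1.89  0.    1.14 -1.65]
shift units (now axes) [-0.028 -0.027  0.028]  (target axes) [-0.028 -0.027  0.028]  turn units [-0.03 -0.04 -0.  ]
```

View pics/s7c.png

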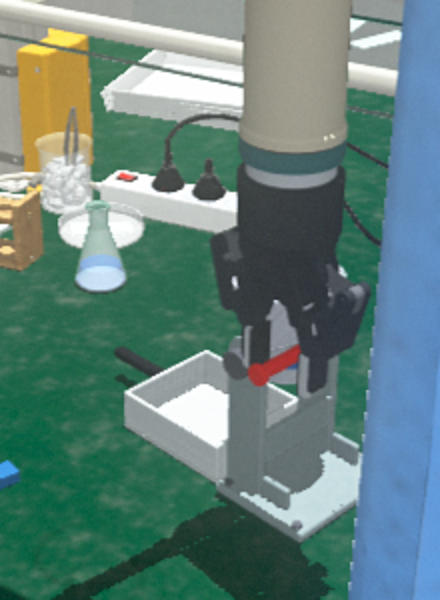

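>>> carry_out(
  deltas=[0,-0.03,0,0,0,0,-0.2,0,0,0,0,0,0,-0.5,0,0,0,0,0,0,-1,0,0,0,0,0,0,-1,0,0,0,0,0,0,-1,0,0,0,0,0,0,-1],
  newtons=25,
)

```text
clock: 16.35
position: [0.4257, -0.0603, 0.17]
ee_rot: [0.703, 0.076, 0.703, -0.077]
contact_force: [-1.0, -1.1, 5.2]
width: 0.0113
```

```bash
python3 go.py .4262 -.0598 .170 77.7
python3 - <<'E'
import numpy as np
# arc in (tool y = stand +y, tool x = -z), units of 60mm, for tilt steps
N=40
t=np.concatenate([[0],np.linspace(0,2.0,N+1)[1:]])
y=-90*np.cos(.576+t);z=90*np.sin(.576+t)
d=np.c_[-np.diff(z),np.diff(y)]/60
for i,(a,b) in enumerate(d): print(i,round(a,3),round(b,3))
E
```

```text
clk 16.35 pos [ 0.4257 -0.0603  0.17  ] jaw 77.59 w 0.0113 F [-1.  -1.1  5.2] q [-0.3   0.1   1.89 -0.    1.14 -1.66]
shift units (now axes) [0.001 0.01  0.007]  (target axes) [0.001 0.01  0.007]  turn units [-0.03  0.02  0.01]
0 -0.062 0.042
1 -0.06 0.045
2 -0.057 0.048
3 -0.055 0.051
4 -0.052 0.054
5 -0.049 0.056
6 -0.047 0.059
7 -0.044 0.061
8 -0.04 0.063
9 -0.037 0.065
10 -0.034 0.067
11 -0.031 0.068
12 -0.027 0.07
13 -0.024 0.071
14 -0.02 0.072
15 -0.016 0.073
16 -0.013 0.074
17 -0.009 0.074
18 -0.005 0.075
19 -0.001 0.075
20 0.002 0.075
21 0.006 0.075
22 0.01 0.074
23 0.013 0.074
24 0.017 0.073
25 0.021 0.072
26 0.024 0.071
27 0.028 0.07
28 0.031 0.068
29 0.035 0.067
30 0.038 0.065
31 0.041 0.063
32 0.044 0.061
33 0.047 0.058
34 0.05 0.056
35 0.053 0.053
36 0.055 0.051
37 0.058 0.048
38 0.06 0.045
39 0.062 0.042
```

Gripped (11.3 mm), and the pose matches the predicted grip point. Swinging along the arc, 0.05 rad per row.

>>> carry_out(
  deltas=[-0.062,0.042,0,0,0,0,-1,-0.06,0.045,0,0,0,0,-1,-0.057,0.048,0,0,0,0,-1,-0.055,0.051,0,0,0,0,-1,-0.052,0.054,0,0,0,0,-1,-0.049,0.056,0,0,0,0,-1,-0.047,0.059,0,0,0,0,-1,-0.044,0.061,0,0,0,0,-1,-0.04,0.063,0,0,0,0,-1,-0.037,0.065,0,0,0,0,-1],
)

```text
clock: 17.6
position: [0.432, -0.0309, 0.2011]
ee_rot: [0.703, 0.074, 0.703, -0.078]
contact_force: [-4.7, -9.5, 10.6]
width: 0.0114
```

```bash
cat > arc.py <<'E'
from h import *
s=readout.get_state();O=np.array([.5253,-.0045]);g=np.radians(-12.3)
d=s['position'][:2]-O;x=d[0]*np.cos(g)+d[1]*np.sin(g);y=-d[0]*np.sin(g)+d[1]*np.cos(g);z=s['position'][2]+.019-.14
print('clk',s['clock'],'stand x',round(x,4),'y',round(y,4),'z-piv',round(z,4),'r',round(np.hypot(y,z),4),'tilt',round(np.arctan2(z,-y)%(2*np.pi)-.576,3),'F',s['contact_force'].round(1),'w',round(s['width'],4),'q',s['qpos'].round(2))
E
python3 arc.py
```

```text
clk 17.6 stand x -0.0855 y -0.0457 z-piv 0.0801 r 0.0922 tilt 0.477 F [-4.7 -9.5 10.6] w 0.0114 q [-0.23  0.08  1.83 -0.01  1.23 -1.58]
```

>>> carry_out(
  deltas=[-0.034,0.067,0,0,0,0,-1,-0.031,0.068,0,0,0,0,-1,-0.027,0.07,0,0,0,0,-1,-0.024,0.071,0,0,0,0,-1,-0.02,0.072,0,0,0,0,-1,-0.016,0.073,0,0,0,0,-1,-0.013,0.074,0,0,0,0,-1,-0.009,0.074,0,0,0,0,-1,-0.005,0.075,0,0,0,0,-1,-0.001,0.075,0,0,0,0,-1],
)

```text
clock: 18.85
position: [0.4417, 0.0141, 0.2108]
ee_rot: [0.703, 0.076, 0.703, -0.077]
contact_force: [-0.0, -4.1, 3.8]
width: 0.0111
```

```bash
python3 arc.py
```

```text
clk 18.85 stand x -0.0856 y 0.0003 z-piv 0.0898 r 0.0898 tilt 0.999 F [-0.  -4.1  3.8] w 0.0111 q [-0.13  0.09  1.8  -0.    1.25 -1.48]
```

>>> carry_out(
  deltas=[0.002,0.075,0,0,0,0,-1,0.006,0.075,0,0,0,0,-1,0.01,0.074,0,0,0,0,-1,0.013,0.074,0,0,0,0,-1,0.017,0.073,0,0,0,0,-1,0.021,0.072,0,0,0,0,-1,0.024,0.071,0,0,0,0,-1,0.028,0.07,0,0,0,0,-1,0.031,0.068,0,0,0,0,-1,0.035,0.067,0,0,0,0,-1],
)

```text
clock: 20.1
position: [0.4508, 0.0564, 0.199]
ee_rot: [0.703, 0.077, 0.703, -0.076]
contact_force: [0.5, -3.4, 2.8]
width: 0.0111
```

```bash
python3 arc.py
```

```text
clk 20.1 stand x -0.0858 y 0.0436 z-piv 0.078 r 0.0893 tilt 1.505 F [ 0.5 -3.4  2.8] w 0.0111 q [-0.03  0.12  1.8   0.    1.23 -1.38]
```

Slower through the pouring range.

>>> carry_out(
  deltas=[0.019,0.033,0,0,0,0,-1,0.019,0.033,0,0,0,0,-1,0.021,0.032,0,0,0,0,-1,0.021,0.032,0,0,0,0,-1,0.022,0.031,0,0,0,0,-1,0.022,0.031,0,0,0,0,-1,0.023,0.03,0,0,0,0,-1,0.024,0.029,0,0,0,0,-1,0.025,0.028,0,0,0,0,-1,0.025,0.028,0,0,0,0,-1],
)

```text
clock: 21.35
position: [0.4546, 0.0741, 0.1858]
ee_rot: [0.703, 0.076, 0.703, -0.077]
contact_force: [-1.5, -2.5, 2.1]
width: 0.0104
```

>>> carry_out(
  deltas=[0.026,0.027,0,0,0,0,-1,0.026,0.027,0,0,0,0,-1,0.055,0.051,0,0,0,0,-1,0.058,0.048,0,0,0,0,-1,0.06,0.045,0,0,0,0,-1,0.062,0.042,0,0,0,0,-1,0.03,0.02,0,0,0,0,-1,0,0,0,0,0,0,-1,0,0,0,0,0,0,-1,0,0,0,0,0,0,-1],
)

```text
clock: 22.6
position: [0.4578, 0.0879, 0.1688]
ee_rot: [0.703, 0.075, 0.703, -0.077]
contact_force: [-6.4, -7.6, 15.7]
width: 0.0109
```

```bash
python3 arc.py; python3 panm.py t8.png
python3 - <<'E'
from h import *
s=cam('scene','s8.png')
cv2.imwrite('pics/s8c.png',cv2.resize(cv2.imread('pics/s8.png')[100:400,210:430],None,fx=2,fy=2))
E
```

```text
clk 22.6 stand x -0.0856 y 0.0759 z-piv 0.0478 r 0.0897 tilt 2.003 F [-6.4 -7.6 15.7] w 0.0109 q [ 0.04  0.16  1.83 -0.    1.16 -1.31]
4 ((0.05292365700006485, 0.1357424557209015), (0.002611518604680896, 0.0021282427478581667), 11.567598342895508)
stand-frame x [0.05146052 0.05439893] y [0.13456429 0.13696209]
```

View pics/s8c.png

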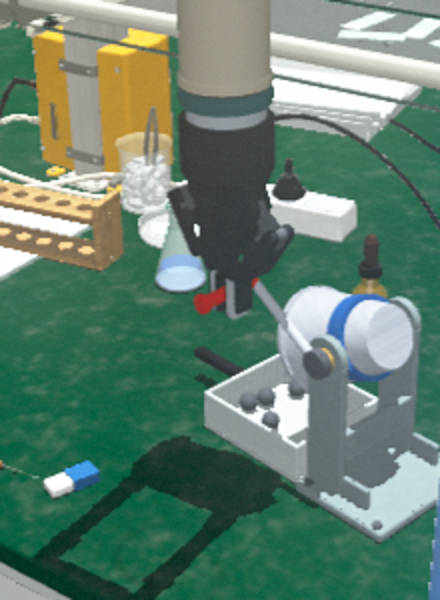

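View pics/c_t8.png

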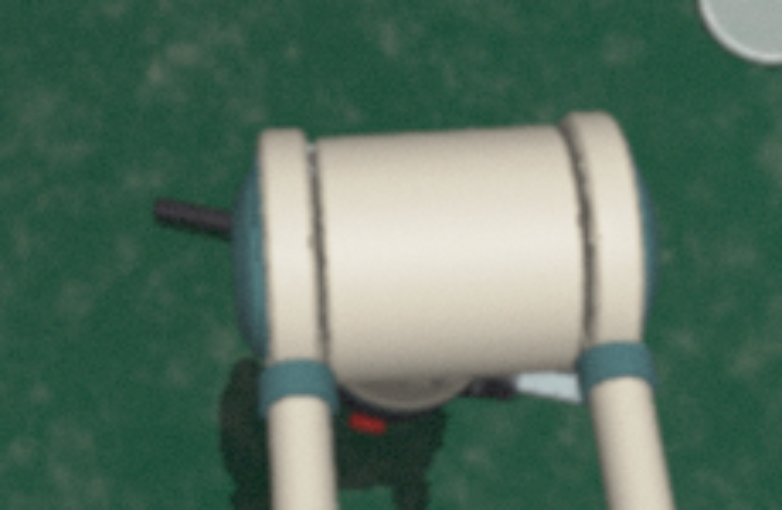

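All four balls are visible in the pan, in the scene crop at (248,400), (266,396), (270,419) and (297,390). The jar is at its 2.0 stop. Swinging back.

>>> carry_out(
  deltas=[-0.03,-0.02,0,0,0,0,-1,-0.062,-0.042,0,0,0,0,-1,-0.06,-0.045,0,0,0,0,-1,-0.058,-0.048,0,0,0,0,-1,-0.055,-0.051,0,0,0,0,-1,-0.053,-0.053,0,0,0,0,-1,-0.05,-0.056,0,0,0,0,-1,-0.047,-0.058,0,0,0,0,-1,-0.044,-0.061,0,0,0,0,-1,-0.041,-0.063,0,0,0,0,-1],
)

```text
clock: 23.95
position: [0.4521, 0.0618, 0.1982]
ee_rot: [0.703, 0.078, 0.703, -0.075]
contact_force: [-1.0, 7.7, 3.7]
width: 0.0109
```

>>> carry_out(
  deltas=[-0.038,-0.065,0,0,0,0,-1,-0.035,-0.067,0,0,0,0,-1,-0.031,-0.068,0,0,0,0,-1,-0.028,-0.07,0,0,0,0,-1,-0.024,-0.071,0,0,0,0,-1,-0.021,-0.072,0,0,0,0,-1,-0.017,-0.073,0,0,0,0,-1,-0.013,-0.074,0,0,0,0,-1,-0.01,-0.074,0,0,0,0,-1,-0.006,-0.075,0,0,0,0,-1],
)

```text
clock: 25.2
position: [0.4431, 0.0195, 0.2121]
ee_rot: [0.704, 0.077, 0.702, -0.076]
contact_force: [-0.5, 4.6, -0.8]
width: 0.0105
```

```bash
python3 arc.py
```

```text
clk 25.2 stand x -0.0854 y 0.006 z-piv 0.0911 r 0.0913 tilt 1.06 F [-0.5  4.6 -0.8] w 0.0105 q [-0.12  0.09  1.8   0.    1.25 -1.47]
```

>>> carry_out(
  deltas=[-0.002,-0.075,0,0,0,0,-1,0.001,-0.075,0,0,0,0,-1,0.005,-0.075,0,0,0,0,-1,0.009,-0.074,0,0,0,0,-1,0.013,-0.074,0,0,0,0,-1,0.016,-0.073,0,0,0,0,-1,0.02,-0.072,0,0,0,0,-1,0.024,-0.071,0,0,0,0,-1,0.027,-0.07,0,0,0,0,-1,0.031,-0.068,0,0,0,0,-1],
)

```text
clock: 26.45
position: [0.4335, -0.0244, 0.2017]
ee_rot: [0.703, 0.076, 0.703, -0.077]
contact_force: [2.3, 4.0, -0.3]
width: 0.0106
```

>>> carry_out(
  deltas=[0.034,-0.067,0,0,0,0,-1,0.037,-0.065,0,0,0,0,-1,0.04,-0.063,0,0,0,0,-1,0.044,-0.061,0,0,0,0,-1,0.047,-0.059,0,0,0,0,-1,0.049,-0.056,0,0,0,0,-1,0.052,-0.054,0,0,0,0,-1,0.055,-0.051,0,0,0,0,-1,0.057,-0.048,0,0,0,0,-1,0.06,-0.045,0,0,0,0,-1],
)

```text
clock: 27.7
position: [0.426, -0.0575, 0.173]
ee_rot: [0.703, 0.076, 0.703, -0.076]
contact_force: [3.7, 2.0, 3.4]
width: 0.0108
```

```bash
python3 arc.py
```

```text
clk 27.7 stand x -0.0857 y -0.073 z-piv 0.052 r 0.0896 tilt 0.043 F [3.7 2.  3.4] w 0.0108 q [-0.3   0.1   1.89  0.    1.15 -1.65]
```

Now the last step, with a slight push against the stop.

>>> carry_out(
  deltas=[0.062,-0.042,0,0,0,0,-1,0.04,-0.026,0,0,0,0,-1,0.02,-0.013,0,0,0,0,-1,0,0,0,0,0,0,-1,0,0,0,0,0,0,-1],
)

```text
clock: 28.32
position: [0.4254, -0.0604, 0.1684]
ee_rot: [0.704, 0.078, 0.702, -0.075]
contact_force: [-0.4, 9.0, 21.3]
width: 0.0112
```

```bash
python3 arc.py
```

```text
clk 28.325 stand x -0.0857 y -0.0759 z-piv 0.0474 r 0.0895 tilt -0.018 F [-0.4  9.  21.3] w 0.0112 q [-0.31  0.1   1.9   0.    1.14 -1.66]
```

Against the stop at tilt ~0 (21 N push). Releasing partway, then lifting straight up.

>>> carry_out(
  deltas=[-0.03,0.02,0,0,0,0,-1,0,0,0,0,0,0,-0.4,0,0,0,0,0,0,0.1,0,0,0,0,0,0,0.1,0,0,0,0,0,0,0.1,0,0,0,0,0,0,0.1],
)

```text
clock: 29.08
position: [0.425, -0.061, 0.1675]
ee_rot: [0.703, 0.076, 0.703, -0.077]
contact_force: [0.1, -0.4, -0.1]
width: 0.047
```

```bash
python3 arc.py
```

```text
clk 29.075 stand x -0.086 y -0.0766 z-piv 0.0465 r 0.0896 tilt -0.03 F [ 0.1 -0.4 -0.1] w 0.047 q [-0.3   0.11  1.9  -0.    1.14 -1.66]
```

>>> carry_out(
  deltas=[-0.2,0,0,0,0,0,0.1,-0.3,0,0,0,0,0,0.1,-0.4,0,0,0,0,0,0.1,-0.5,0,0,0,0,0,0.1,-0.5,0,0,0,0,0,0.1,-0.3,0,0,0,0,0,0.1,0,-0.4,0,0,0,0,0.1,0,-0.4,0,0,0,0,0.1,0,-0.2,0,0,0,0,0.1,0,0,0,0,0,0,0.1],
)

```text
clock: 30.32
position: [0.4122, -0.1198, 0.3]
ee_rot: [0.703, 0.077, 0.703, -0.077]
contact_force: [-0.2, 0.2, 0.2]
width: 0.0468
```

```bash
python3 arc.py; python3 panm.py t9.png
python3 - <<'E'
from h import *
s=cam('scene','s9.png')
cv2.imwrite('pics/s9c.png',cv2.resize(cv2.imread('pics/s9.png')[100:400,210:440],None,fx=2,fy=2))
P=pts(s);c=s['color'].astype(int);z=P[...,2]
r=(c[...,0]>150)&(c[...,1]<70)&(c[...,2]<70)&(z>.1)&(z<.3)&(P[...,0]<.6);print('red',P[r].mean(0),r.sum())
t=eyes.get_image('top')
P=pts(t);c=t['color'].astype(int);z=P[...,2]
r=(c[...,0]>150)&(c[...,1]<70)&(c[...,2]<70)&(z>.1)&(z<.3);print('red top',P[r].mean(0) if r.any() else '')
E
```

```text
clk 30.325 stand x -0.0859 y -0.1367 z-piv 0.179 r 0.2253 tilt 0.342 F [-0.2  0.2  0.2] w 0.0468 q [-0.45  0.02  1.65  0.    1.47 -1.8 ]
397 ((0.00012511014938354492, 0.0901927724480629), (0.11165125668048859, 0.12625037133693695), 0.2996230125427246)
stand-frame x [-0.05555249  0.05457721] y [0.02774832 0.15252845]
red [ 0.41526465 -0.06164662  0.19157831] 250
red top [ 0.43919519 -0.06249604  0.19445037]
```

View pics/s9c.png

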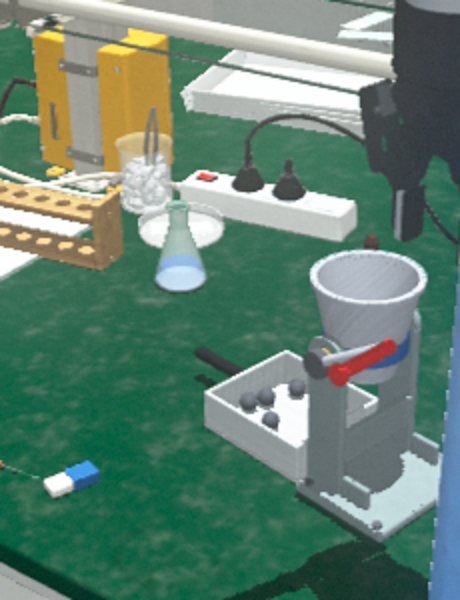

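View pics/c_t9.png

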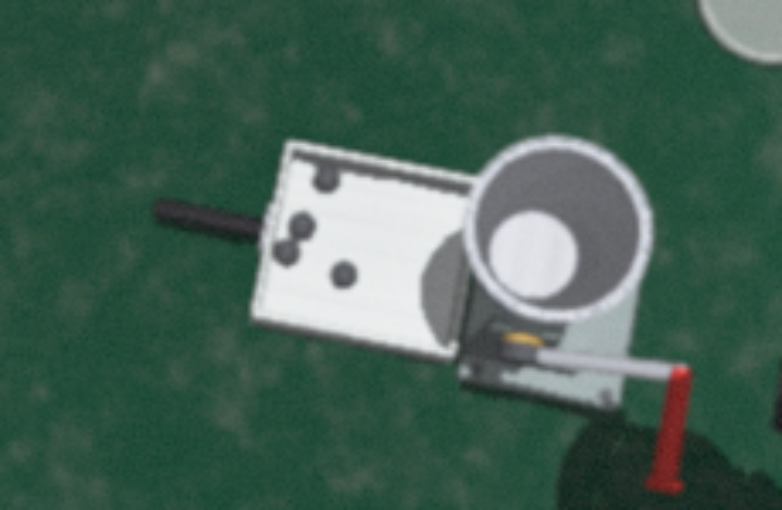

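The jar is empty and upright, with its rim and lever where they were at the start. Four balls lie in the pan, in the top crop at (326,180), (301,226), (287,252) and (343,274). The gripper is clear, so I'm handing in.

```bash
python3 -c "
from rig import job
print(job.sign_off())"
```

```text
the job is handed in; nothing more can be done
None
```

The job is done and handed in at about 30 s on the robot's clock, well under the 59 s limit; the sign-off gave no verdict.

I gripped the pan by its handle, turned it 20° and slid it up to the stand's foot. I then swung the lever to its 2.0 rad stop, slowing through the pouring range, and swung it back to the upright stop with about a 21 N push. After that I released it and moved the gripper clear.

- **Pan:** flat and square to the foot, 0 mm off the jar's line and 88.6 mm from the stand's origin when placed (87 mm wanted). The last picture measured about 90 mm, possibly shifted a millimetre or two by the balls landing or by measurement error.
- **Balls:** all four are in the pan in both camera views, and the jar is empty.
- **Jar:** upright. The arm's position read about 0 rad at the stop before release. Afterwards the scene camera put the red handle within about 5 mm of where it started. The top-camera mean was about 2 cm off along the handle, probably because the arm's shadow darkened its outer half.
- **Other objects:** the flask and eraser look unmoved in the pictures, and the gripper and pan did not go near the dropper. I did not measure their positions again.
- **Forces:** readings at the ends of moves stayed under 25 N, and the tool read about 0 N before sign-off.

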